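# Set the vanity mirror's lipstick leg and cam it at the mark

### The arm

A 6-joint arm with a two-finger parallel gripper is mounted at the origin on the work surface. World frame = base frame: x ahead of the robot, y to its left, z up, the work surface at z = 0. Lengths are in m, angles in rad, forces in N, time in s.
With the tool pointing down it reaches from about 0.4 to 0.825 m from the base axis. Payload 7 kg.
Tool frame: the origin (TCP) lies midway between the tips of the shut fingers; the grasp point (between the pads) lies ctrl.pinch_z behind it (ctrl.pinch_z is the distance from the TCP to the grasp point, in m); z points along the fingers, x is the direction in which the jaws open and shut, and the axes are right-handed (so a half turn about z gives the same grasp; the last joint's range is limited). The gripper opens to 85 mm and grips with 20 to 120 N. Pads are 22 mm wide; open, the fingers measure 114 mm over their backs; the gripper's body (76 mm by 85 mm) begins 54 mm behind the grasp point. The pads swing forward as they close: fully open they stand 13 mm farther back than shut.
Start: joints at [-0.82, 0.359, 0.012, 0, -1.224, -0.288], TCP at [0.301, -0.604, 0.231] pointing down, gripper open.
Joint ranges: [-3.07, 3.07], [-1.43, 2.12], [-1.02, 1.25], [-3.03, 1.67], [-3.05, -0], [-3.03, 3.03]. Speed limits (rad/s): [2.39, 2.39, 3.01, 3.14, 3.14, 3.14].

### API

Orientations are given as a 3x3 rotation matrix whose columns are the frame's x, y, z axes.
In Python, from cell import ctrl gives the robot as it stands.
- The arm moves only by the tool servo_tool, never from a script. Its argument "deltas" is a list of rows, each a list of 6 numbers: the shift along the world's x, y, z in m, then the turn, a rotation vector about the world's x, y, z in rad. In form: [[tx, ty, tz, ax, ay, az], ...]. A call has 1 to 10 rows; each row shifts and turns the commanded pose from where the row before left it; what a row does not reach is not made up. A row lasts 1/10 s, in which the tool goes at most 50 mm and 8.59 degrees, less where a joint would pass 70% of its speed; a pose out of reach is approached as far as the arm can. A call is refused whole if a number of a shift passes 0.05 or a number of a turn 0.15, either way. A call with a gripper value outside its range is refused whole. "fingers" is the opening, from 0 (shut) to 1 (fully open), set as the call begins (left out, the last holds). The fingers move at their own pace and stop on an object; "squeeze" is the grip in N (left out, the last holds). Time passes only in rows, so rows that do not move let the fingers close. It gives the time, the measured TCP pose, the force and the opening at its end, in the units of the state.
- ctrl.read_state(): the state, without advancing time (a new reading comes with each control period).
- ctrl.read_camera(name): name is "scene" or "side" or "wrist"; returns the picture (480x640x3 uint8, red, green, blue); there is no depth.
- ctrl.camera_params(name): a dict with "fovy" (degrees; the focal length in pixels is half the picture's height over the tangent of half this angle, whatever the lens; pixels are square), "cx", "cy" (the principal point, pixels), "pose" (4x4, takes a point from camera to world coordinates). Camera axes: x right, y down, z forward; pixel columns grow to the right and rows downward; lengths in m; the calibration is good to about 2 mm. A picture is of the moment at which its call begins: read the wrist's pose just before it. camera_params takes no time and is no camera call; for the wrist camera it gives the pose at the moment of the call.
- ctrl.job_done(): hands the job in, once; it reports no verdict.
Trained networks look in the newest picture that a camera, given by its name, has taken for a name from the list of things; names that differ only in an ending like _2 or _b are one class to them, and where a whole thing is asked for, a point or a joint stands for the part that bears it (a point fixed in the world has none). Each returns a list of dicts, best first, with "p" (0 to 1); they miss things now and then, are a little off and sometimes report something else, mostly with a low value. They report only what shows in the picture. A call takes as long as a camera call. They do not tell look-alikes from the thing itself.
- ctrl.look_for(camera, label): "bbox" ([centre column, centre row, width, height] in pixels, round what is visible of it).
The state is a dict: "t": time; "joint_positions": joint angles; "dq": joint speeds; "tau": joint torques, N m; "ee_pos": TCP position; "ee_rot": TCP orientation; "contact_force": force on the tool from outside, world axes, zero at the start; "moment": the same for the moment, N m; "gripper_width": finger opening in m.
Only numpy, scipy, OpenCV 4.12 (cv2) and the standard library are available. Lean on these libraries where they do the work, as an engineer would, in place of code of your own. Each camera call takes 0.05 s, during which the arm holds its last target.

### The job

Lift the chrome lipstick out of the terracotta pot and stand it in the cup on the end of the mirror's sliding leg. Then take the leg by the orange handle of its cam lever, draw the leg out against its spring until the white pointer is over the red length mark, with the lever still open, pause there a moment, and swing the lever fully closed while keeping the pointer on the mark. Finish while still gripping the orange handle, holding the leg on the mark with the lever closed, and leave everything else on the dresser undisturbed.

Things in the scene. Friction and masses are not known exactly. Their poses are not given: they have to be found in the camera images.
- lipstick_center (a point): Centre of the chrome lipstick: an upright closed cylinder 22 mm in diameter and 80 mm tall, 40 g, z axis along it. It starts standing loose on the floor of the pot, up to 8 mm off the pot's axis, its top about 40 mm above the pot's rim; this point is half-way up (40 mm above its foot).
- lipstick: The same lipstick; origin at the centre of its underside.
- pot: Small empty terracotta pot, loose, 80 mm across the rim and 45 mm tall, 58 mm across its foot, 5 mm wall, inner floor 6 mm up; origin at the centre of its underside, on the dresser.
- stand: Fixed base rail of the mirror, aluminium, origin on the dresser top under the rail's middle. The leg slides out along its +y axis; z is up. The rail is 60 mm wide (x), 16 mm high, y from -118 to +118 mm; a foot plate 150 mm wide (x) and the round mirror stand across it at y = -135 mm (128 mm across, top 220 mm above the dresser).
- pointer (a point): Tip of the white pointer on the leg, moving with the leg; axes as the stand's. The leg is on the mark when the pointer and the red mark have the same place along the stand's y axis.
- mark_center (a point): Middle of the top of the fixed red length mark on the rail: 12 mm long in the stand's y, 14 mm in x, top 20 mm above the dresser; axes as the stand's.
- leg (a joint): How far the sliding leg is drawn out, in m: 0 is fully in (where it starts), 0.12 the outer stop. A spring pulls it in with 2.4 N at 0 and 3.3 N at 0.12 plus 0.5 N friction; let go, it slides back, and in any state, lever closed or not, it is the hand that keeps it on the mark.
- cup_floor (a point): Centre of the inner floor of the grey cup on the leg's outer end, moving with the leg; 6 mm above the dresser, axes as the stand's. The cup is round, about 28 mm inside at the floor widening to 34 mm at the rim, 42 mm outside; the rim is 28 mm above the floor.
- lever (a joint): Angle of the cam lever in rad: 0 is fully closed (lying along the leg, at its stop), 0.70 the open stop; it starts open at 0.50 to 0.65 and stays where it is left (turning friction 0.12 N m, about 1.5 N at the handle). Opening swings the handle to the stand's -x side.
- lever_pivot (a point): Vertical pivot axis of the lever, on the leg, moving with the leg. At lever angle a the handle's axis lies 80 mm from the pivot, at (-80 sin a, +80 cos a) mm along the stand's x and y.
- handle_center (a point): Centre of the orange handle, a round upright post on the lever's end, 18 mm in diameter, 45 mm tall (39 to 84 mm above the dresser), its middle 61.5 mm above the dresser. With the lever closed the handle is 117 mm from the cup's axis. y axis points along the lever away from its pivot.
- handle: The same orange handle; origin at the centre of its underside.
- ringcone: Loose glass ring cone, 64 mm across, 87 mm tall, beyond the mirror; origin under its centre. Leave alone.
- perfume: Loose amber perfume bottle, 44 mm across, 85 mm tall; origin under its centre. Leave alone.
- cream: Loose blue cream jar, 60 mm across, 45 mm tall; origin under its centre. Leave alone.
- comb: Loose wooden comb, lying flat, 140 by 35 by 7 mm; origin under its middle. Leave alone.
Not all that is in view belongs to the job. What is shaped like the pot but green is not meant.

How it is judged:
By the outcome, as a careful person would: the job done as asked, in the order asked, and still so for the second after the job is handed in, while the arm keeps its last pose, push and grip.
It also fails if it takes over 58 s, if anything falls off the work surface, if the arm or the gripper's body presses on something with over 40 N, if the wrist force passes 120 N, or if a joint passes its speed limit or range.

## Working session

There is one attempt and no reset: what is moved stays moved. The work goes in short steps, Python scripts to look and compute and a tool call to move; the robot and the scene stay as the last step left them, time stands still between calls to the robot, and variables do not carry over. Pictures are saved under pics/ and viewed, and the job is handed in when it is done.

Besides the shell and the picture viewer there is one more tool, called after ">>>" as a command line: name --pt "numbers of a row" for each row, then --argument value for the rest. servo_tool: Moves the arm, as the interface text tells. Its arguments: {"type":"object","properties":{"deltas":{"type":"array","items":{"type":"array","items":{"type":"number"}}},"fingers":{"type":"number"},"squeeze":{"type":"number"}},"required":["deltas"]}

```bash
mkdir -p pics; cat > h.py <<'E'
from cell import ctrl
import numpy as np, cv2
def K(p):
    f=240/np.tan(np.radians(p['fovy'])/2); return f,p['cx'],p['cy']
def ray(p,u,v):
    f,cx,cy=K(p); T=np.array(p['pose']); d=T[:3,:3]@np.array([(u-cx)/f,(v-cy)/f,1]); return T[:3,3],d
def onz(p,u,v,z):
    o,d=ray(p,u,v); return o+d*(z-o[2])/d[2]
def proj(p,X):
    f,cx,cy=K(p); T=np.array(p['pose']); c=T[:3,:3].T@(np.array(X)-T[:3,3]); return cx+f*c[0]/c[2],cy+f*c[1]/c[2]
def save(n,im,): cv2.imwrite('pics/'+n+'.png',im[:,:,::-1])
E
ls; python3 - <<'E'
from h import *
import pickle
s=ctrl.read_state(); print({k:np.round(v,3) for k,v in s.items()}, ctrl.pinch_z)
for c in ['scene','side','wrist']:
    p=ctrl.camera_params(c); print(c,p)
    im=ctrl.read_camera(c); save(c+'0',im)
E
```

```text
h.py
pics
{'t': np.float64(0.0), 'joint_positions': array([-0.82 ,  0.359,  0.011, -0.   , -1.224, -0.288]), 'dq': array([-0.   , -0.   ,  0.002,  0.001,  0.001, -0.001]), 'tau': array([ 2.0000e-03, -5.8332e+01,  2.9343e+01,  6.9370e+00, -6.0000e-03,
       -0.0000e+00]), 'ee_pos': array([ 0.301, -0.604,  0.23 ]), 'ee_rot': array([[-0.446,  0.895, -0.001],
       [ 0.895,  0.446,  0.001],
       [ 0.002, -0.   , -1.   ]]), 'contact_force': array([-0.142, -0.084, -0.671]), 'moment': array([-0.049,  0.021, -0.019]), 'gripper_width': np.float64(0.085)} 0.0187
scene {'fovy': 53.32167214192772, 'cx': 318.71687390870244, 'cy': 241.7591409882164, 'pose': array([[ 0.6803724 ,  0.4366045 , -0.58861695,  1.12382475],
       [ 0.73271204, -0.38875326,  0.55857316, -0.52448444],
       [ 0.01504879, -0.81132448, -0.58440236,  0.62408307],
       [ 0.        ,  0.        ,  0.        ,  1.        ]])}
side {'fovy': 54.50834523198339, 'cx': 311.21149501547137, 'cy': 238.398139533478, 'pose': array([[-0.82522139, -0.35028357,  0.44307006,  0.03821165],
       [-0.5646574 ,  0.49345028, -0.66156545,  0.77032749],
       [ 0.01310246, -0.79612075, -0.60499594,  0.75596354],
       [ 0.        ,  0.        ,  0.        ,  1.        ]])}
wrist {'fovy': 58.91927989042273, 'cx': 321.2752030635711, 'cy': 245.1875498583241, 'pose': array([[-0.44744747,  0.84519878,  0.29228374,  0.22577603],
       [ 0.89430864,  0.4222612 ,  0.14801195, -0.64277486],
       [ 0.00167944,  0.32761945, -0.94480828,  0.37344708],
       [ 0.        ,  0.        ,  0.        ,  1.        ]])}
```

View pics/scene0.png

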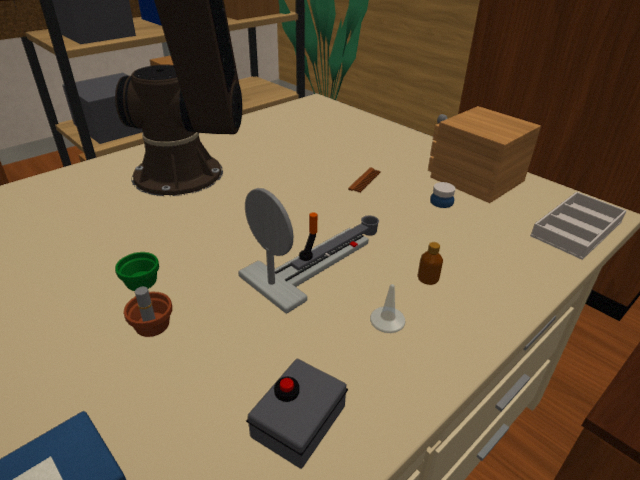

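View pics/side0.png

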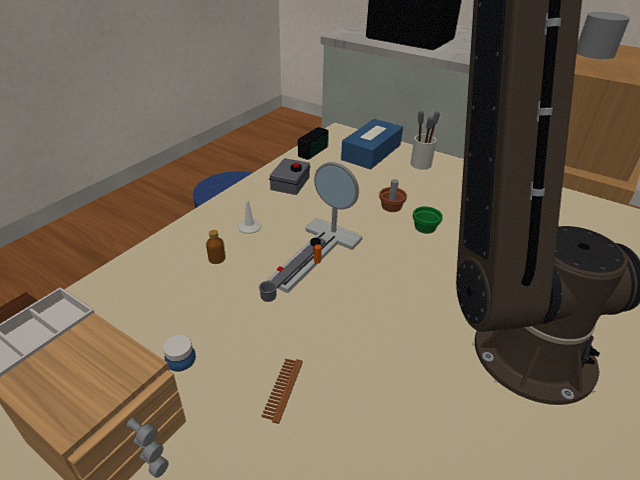

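View pics/wrist0.png

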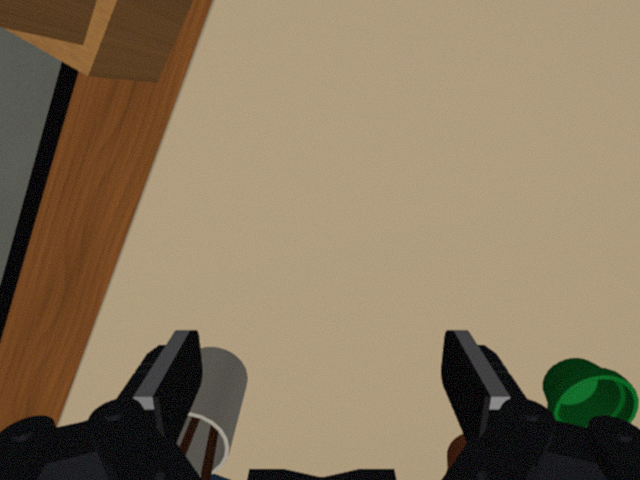

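Scene picture: candidates for the target are the lipstick in the terracotta pot at about (143,300), the green decoy pot at (138,272), and the grey brush holder (wrist image), which is not meant. The terracotta pot is the right choice. I'll check it and the stand in close crops.

```bash
python3 - <<'E'
import cv2,numpy as np
a=cv2.imread('pics/scene0.png');b=cv2.imread('pics/side0.png')
def crop(im,x,y,w,h,s): return cv2.resize(im[y:y+h,x:x+w],None,fx=s,fy=s,interpolation=cv2.INTER_CUBIC)
cv2.imwrite('pics/c1.png',crop(a,100,250,100,90,6))
cv2.imwrite('pics/c2.png',crop(a,230,180,160,130,5))
cv2.imwrite('pics/c3.png',crop(b,370,170,80,70,8))
cv2.imwrite('pics/c4.png',crop(b,250,200,130,110,6))
E
```

```text
(no output)
```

View pics/c1.png

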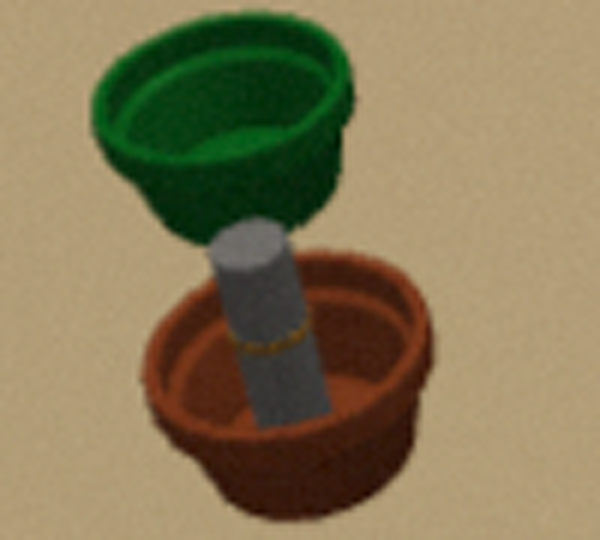

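View pics/c2.png

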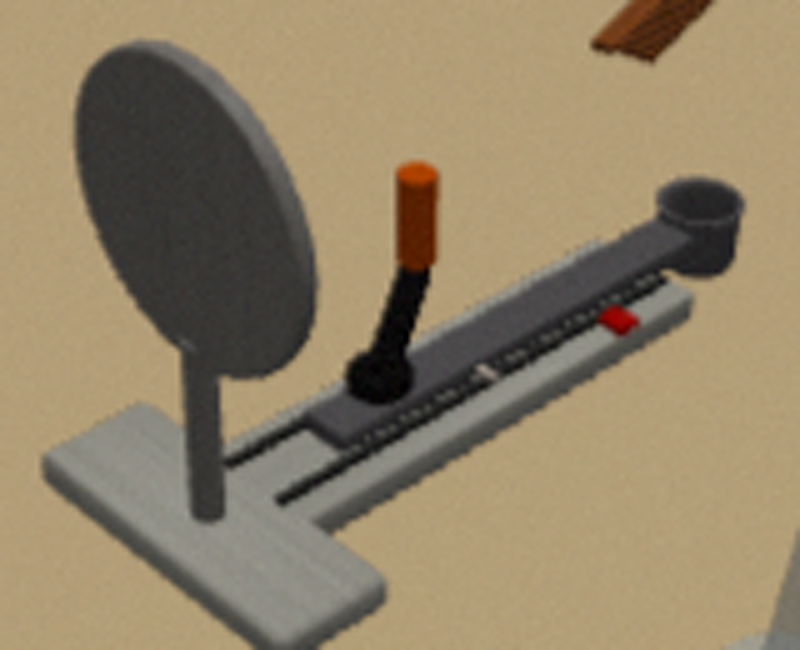

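View pics/c3.png

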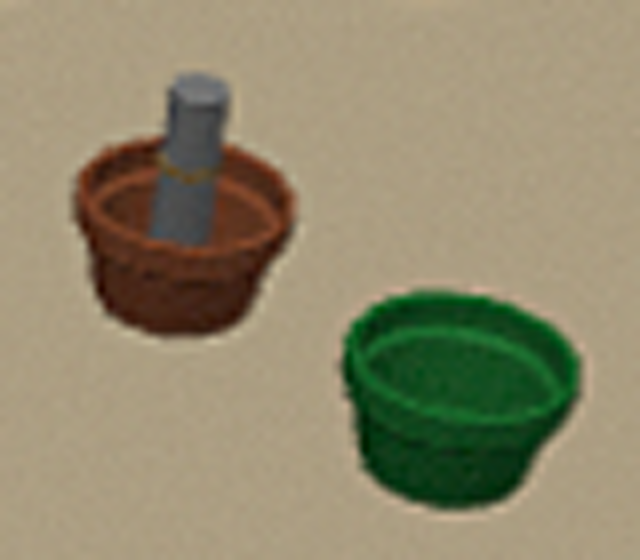

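View pics/c4.png

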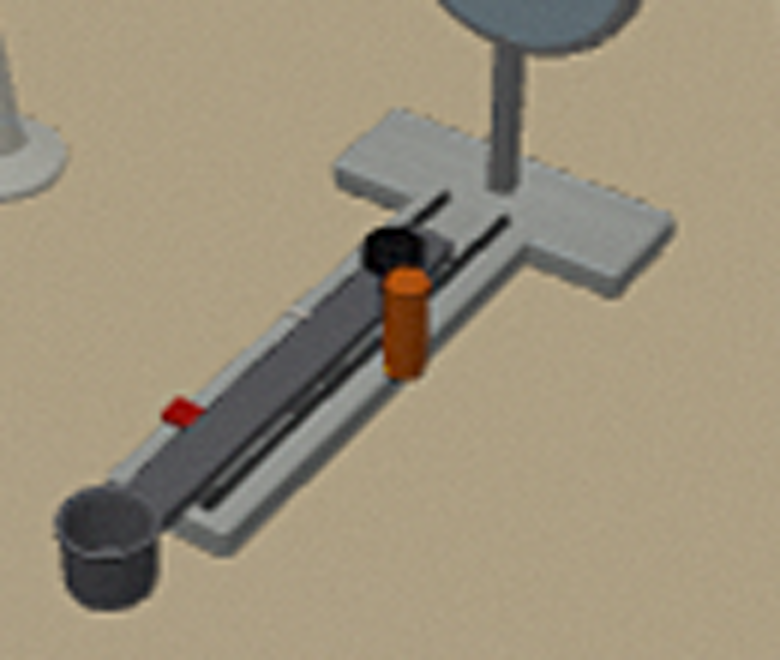

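The crops confirm that the grey lipstick stands in the terracotta pot, with its top at scene (141.7,290.8) and side (395,181.5). Cup, handle, pointer and red mark are all visible in both views, so I'll triangulate them.

```bash
cat >> h.py <<'E'
def tri(obs):
    A=np.zeros((3,3));b=np.zeros(3);R=[]
    for p,u,v in obs:
        o,d=ray(p,u,v); d=d/np.linalg.norm(d); M=np.eye(3)-np.outer(d,d); A+=M;b+=M@o;R.append((o,M))
    X=np.linalg.solve(A,b); return X,[np.linalg.norm(M@(X-o))*1000 for o,M in R]
E
python3 - <<'E'
from h import *
a=ctrl.camera_params('scene');b=ctrl.camera_params('side')
P=dict(lip=(141.7,290.8,395,181.5,.086),cup=(370,220.6,267.8,287,.034),handle=(313.4,214.8,317.8,247,.084),pointer=(327.4,254.4,299.7,252,.02),mark=(353.8,243.8,280.7,268.5,.02),pivot=(306,253.6,315.5,240.8,.045),
 potrim=(148.2,308,393.1,194.5,.045), lFarRail=(368.3,238,0,0,0.016),plateR=(306.8,297.5,0,0,.012))
for k,(u,v,w,x,z) in P.items():
    if w: X,r=tri([(a,u,v),(b,w,x)]); print(k,X.round(4),np.round(r,1),end=' ')
    print(onz(a,u,v,z).round(4),onz(b,w,x,z).round(4) if w else k)
E
```

```text
lip [ 0.4866 -0.3257  0.084 ] [0.9 0.9] [ 0.4878 -0.3268  0.086 ] [ 0.4855 -0.3211  0.086 ]
cup [0.5453 0.1844 0.0321] [0.8 0.8] [0.5466 0.1816 0.034 ] [0.5446 0.1864 0.034 ]
handle [0.5    0.0515 0.0821] [0.6 0.6] [0.5016 0.0492 0.084 ] [0.4991 0.054  0.084 ]
pointer [0.5652 0.0324 0.0242] [1. 1.] [0.5605 0.0357 0.02  ] [0.5689 0.0289 0.02  ]
mark [0.5702 0.1055 0.0188] [0.1 0.1] [0.5712 0.1042 0.02  ] [0.5695 0.1067 0.02  ]
pivot [ 0.5482 -0.0121  0.0391] [0.7 0.7] [ 0.5534 -0.0176  0.045 ] [ 0.5445 -0.0051  0.045 ]
potrim [ 0.4858 -0.3226  0.0422] [0.6 0.6] [ 0.4882 -0.3238  0.045 ] [ 0.4842 -0.3174  0.045 ]
[0.5737 0.1481 0.016 ] lFarRail
[ 0.6241 -0.0785  0.012 ] plateR
```

Heights agree with the given sizes, with residuals of 1 mm or less. Stand +y is roughly world +y. The pointer has to move about 73 mm. Next I hover near the pot for a wrist look.

>>> servo_tool --pt "0.02 0.03 0 0 0 0" --pt "0.02 0.03 0 0 0 0" --pt "0.02 0.03 0 0 0 0" --pt "0.02 0.03 0 0 0 0" --pt "0.02 0.03 0 0 0 0" --pt "0.02 0.03 0 0 0 0" --pt "0.02 0.03 -0.01 0 0 0" --pt "0.02 0.03 -0.01 0 0 0" --pt "0.02 0.03 -0.01 0 0 0" --pt "0 0 0 0 0 0" --fingers 0.7 --squeeze 40

```text
t: 1.15
ee_pos: [0.4825, -0.3307, 0.1997]
ee_rot: [[-0.449, 0.893, -0.002], [0.893, 0.449, 0.001], [0.002, -0.001, -1.0]]
contact_force: [0.7, -0.5, 0.1]
gripper_width: 0.0599
```

```bash
python3 - <<'E'
from h import *
s=ctrl.read_state(); print(s['t'],s['ee_pos'].round(4),s['gripper_width'])
p=ctrl.camera_params('wrist'); im=ctrl.read_camera('wrist'); save('w1',im); print(ctrl.look_for('wrist','lipstick'))
print(proj(p,[.4866,-.3257,.086]), p)
E
```

```text
1.15 [ 0.4825 -0.3307  0.1997] 0.05986282655717642
[{'bbox': [324.6, 232.5, 34.3, 60.4], 'p': 0.91}]
(np.float64(326.64422814089767), np.float64(248.0857642211683)) {'fovy': 58.91927989042273, 'cx': 321.2752030635711, 'cy': 245.1875498583241, 'pose': array([[-0.45032567,  0.84415779,  0.29086838,  0.4073718 ],
       [ 0.89286155,  0.42493897,  0.14908094, -0.37015971],
       [ 0.00224653,  0.32684017, -0.94507696,  0.34275013],
       [ 0.        ,  0.        ,  0.        ,  1.        ]])}
```

View pics/w1.png

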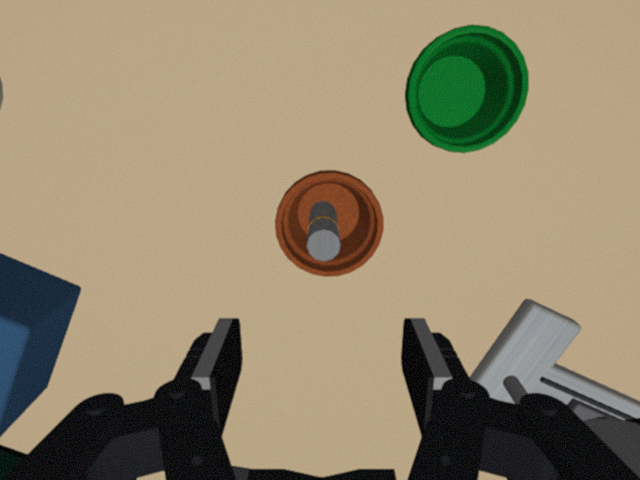

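The wrist view shows the lipstick top at (323.5,245) in the terracotta pot, with the green decoy at upper right (465,88).

```bash
python3 - <<'E'
from h import *
p=ctrl.camera_params('wrist'); print(onz(p,323.5,245,.086))
print('pot rim',onz(p,329,222,.045))
a=ctrl.camera_params('scene');b=ctrl.camera_params('side')
print(tri([(a,141.7,290.8),(b,395,181.5),(p,323.5,245)]))
E
```

```text
[ 0.48524361 -0.33083581  0.086     ]
pot rim [ 0.48010763 -0.32866328  0.045     ]
(array([ 0.48674006, -0.32781372,  0.08324896]), [np.float64(2.1406088461150965), np.float64(1.6668502219875527), np.float64(2.5967800112308574)])
```

>>> servo_tool --pt "0.0035 0.0015 -0.02 0 0 0" --pt "0 0 -0.02 0 0 0" --pt "0 0 -0.02 0 0 0" --pt "0 0 -0.02 0 0 0" --pt "0 0 -0.015 0 0 0" --pt "0 0 0 0 0 0" --pt "0 0 0 0 0 0"

```text
t: 1.95
ee_pos: [0.4846, -0.3333, 0.1068]
ee_rot: [[-0.446, 0.895, -0.0], [0.895, 0.446, -0.0], [-0.0, -0.0, -1.0]]
contact_force: [0.6, -0.7, 0.8]
gripper_width: 0.0599
```

```bash
python3 - <<'E'
from h import *
p=ctrl.camera_params('wrist'); im=ctrl.read_camera('wrist'); save('w2',im);print(ctrl.read_state()['ee_pos'])
for z in (.086,): print(proj(p,[.486,-.329,z]))
E
```

```text
[ 0.48504593 -0.33331777  0.10723043]
(np.float64(331.2908893811501), np.float64(313.7137937755641))
```

View pics/w2.png

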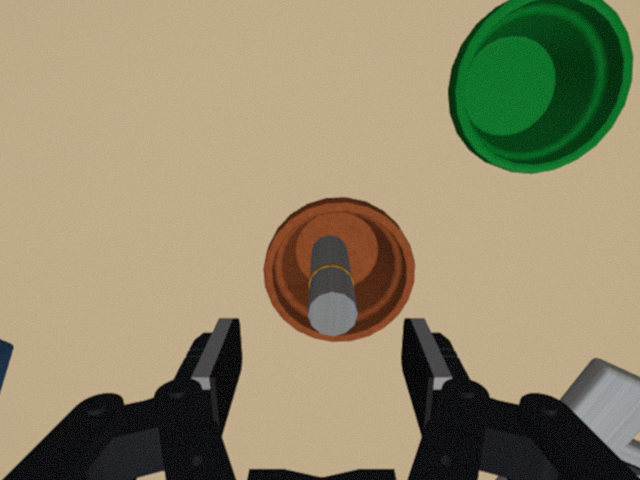

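The lipstick top shows at (332,313) and the prediction was (331,314), so the fix is good. I correct by (+1,+4) mm, descend 50 mm and close.

>>> servo_tool --pt "0.001 0.004 0 0 0 0" --pt "0 0 -0.01 0 0 0" --pt "0 0 -0.01 0 0 0" --pt "0 0 -0.01 0 0 0" --pt "0 0 -0.01 0 0 0" --pt "0 0 -0.01 0 0 0" --pt "0 0 0 0 0 0" --pt "0 0 0 0 0 0"

```text
t: 2.8
ee_pos: [0.4857, -0.3285, 0.0559]
ee_rot: [[-0.447, 0.895, -0.001], [0.895, 0.447, 0.0], [0.001, -0.001, -1.0]]
contact_force: [0.1, 0.3, -0.0]
gripper_width: 0.0595
```

>>> servo_tool --pt "0 0 0 0 0 0" --pt "0 0 0 0 0 0" --pt "0 0 0 0 0 0" --pt "0 0 0 0 0 0" --pt "0 0 0 0 0 0" --pt "0 0 0 0 0 0" --pt "0 0 0 0 0 0" --pt "0 0 0 0 0 0" --fingers 0 --squeeze 40

```text
t: 3.6
ee_pos: [0.4862, -0.3286, 0.0568]
ee_rot: [[-0.447, 0.895, 0.001], [0.895, 0.447, -0.0], [-0.001, 0.0, -1.0]]
contact_force: [-0.3, 1.1, 5.7]
gripper_width: 0.0207
```

```bash
python3 - <<'E'
from h import *
s=ctrl.read_state();print(s['ee_pos'],s['gripper_width'],s['contact_force'])
im=ctrl.read_camera('wrist');a=ctrl.read_camera('scene');
save('w3',np.hstack([cv2.resize(im,(400,300)),cv2.resize(a[220:380,70:283],(400,300))]))
E
```

```text
[ 0.48616344 -0.32863919  0.05676367] 0.020681830592184508 [-0.27077095  1.12016343  5.68836104]
```

View pics/w3.png

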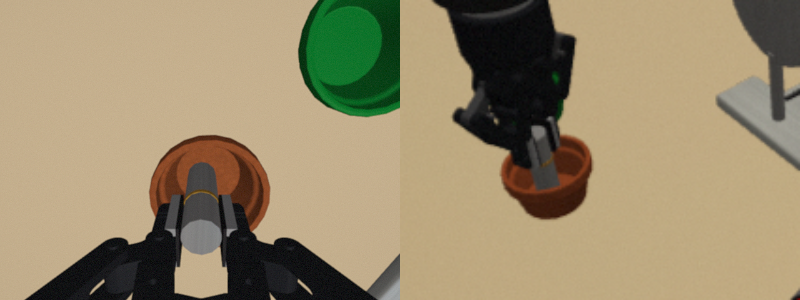

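The lipstick is gripped at about 21 mm width. Lifting straight up to clear the pot and then above the mirror.

>>> servo_tool --pt "0 0 0.005 0 0 0" --pt "0 0 0.01 0 0 0" --pt "0 0 0.015 0 0 0" --pt "0 0 0.02 0 0 0" --pt "0 0 0.02 0 0 0" --pt "0 0 0.02 0 0 0" --pt "0 0 0.01 0 0 0" --pt "0 0 0 0 0 0"

```text
t: 4.5
ee_pos: [0.4866, -0.3288, 0.158]
ee_rot: [[-0.447, 0.895, 0.003], [0.895, 0.447, -0.001], [-0.002, 0.002, -1.0]]
contact_force: [-0.6, -0.2, 0.1]
gripper_width: 0.0208
```

```bash
python3 - <<'E'
from h import *
s=ctrl.read_state();print(s['ee_pos'],s['gripper_width'],s['contact_force'])
im=ctrl.read_camera('wrist');a=ctrl.read_camera('scene');
save('w4',np.hstack([cv2.resize(im,(400,300)),cv2.resize(a[220:380,70:283],(400,300))]))
E
```

```text
[ 0.48660889 -0.32876282  0.15803091] 0.0208256732288731 [-0.6455082  -0.18045401  0.09919615]
```

View pics/w4.png

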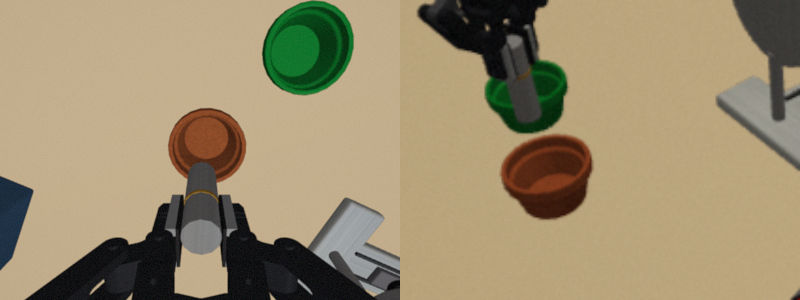

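Lipstick is out and the pot is undisturbed. Moving up and then over the mirror.

>>> servo_tool --pt "0 0 0.02 0 0 0" --pt "0 0 0.025 0 0 0" --pt "0 0 0.025 0 0 0" --pt "0 0 0.025 0 0 0" --pt "0 0 0.025 0 0 0" --pt "0 0 0.025 0 0 0" --pt "0 0 0.02 0 0 0" --pt "0 0 0 0 0 0"

```text
t: 5.4
ee_pos: [0.4866, -0.329, 0.3231]
ee_rot: [[-0.447, 0.895, 0.002], [0.895, 0.447, -0.001], [-0.002, 0.002, -1.0]]
contact_force: [0.2, 0.8, -0.6]
gripper_width: 0.0206
```

>>> servo_tool --pt "0.003 0.025 0 0 0 0" --pt "0.003 0.025 0 0 0 0" --pt "0.003 0.025 0 0 0 0" --pt "0.003 0.025 0 0 0 0" --pt "0.003 0.025 0 0 0 0" --pt "0.003 0.025 0 0 0 0" --pt "0.003 0.025 0 0 0 0" --pt "0.003 0.025 0 0 0 0" --pt "0.003 0.025 0 0 0 0" --pt "0.003 0.025 0 0 0 0"

```text
t: 6.4
ee_pos: [0.5152, -0.0774, 0.3194]
ee_rot: [[-0.446, 0.895, -0.003], [0.895, 0.446, -0.0], [0.001, -0.003, -1.0]]
contact_force: [0.3, -0.9, -0.5]
gripper_width: 0.0207
```

>>> servo_tool --pt "0.003 0.025 0 0 0 0" --pt "0.003 0.025 0 0 0 0" --pt "0.003 0.025 0 0 0 0" --pt "0.003 0.025 0 0 0 0" --pt "0.003 0.025 0 0 0 0" --pt "0.003 0.025 0 0 0 0" --pt "0.003 0.025 0 0 0 0" --pt "0.003 0.025 0 0 0 0" --pt "0.003 0.025 0 0 0 0" --pt "0.003 0.025 0 0 0 0"

```text
t: 7.4
ee_pos: [0.5453, 0.1725, 0.3193]
ee_rot: [[-0.446, 0.895, -0.003], [0.895, 0.446, -0.001], [0.0, -0.003, -1.0]]
contact_force: [-0.6, -0.3, -1.1]
gripper_width: 0.021
```

>>> servo_tool --pt "0 0.01 -0.02 0 0 0" --pt "0 0.003 -0.025 0 0 0" --pt "0 0 -0.025 0 0 0" --pt "0 0 -0.025 0 0 0" --pt "0 0 -0.025 0 0 0" --pt "0 0 -0.025 0 0 0" --pt "0 0 -0.02 0 0 0" --pt "0 0 -0.02 0 0 0" --pt "0 0 0 0 0 0" --pt "0 0 0 0 0 0"

```text
t: 8.4
ee_pos: [0.5454, 0.1841, 0.1355]
ee_rot: [[-0.447, 0.895, -0.002], [0.895, 0.447, -0.002], [-0.001, -0.002, -1.0]]
contact_force: [-0.1, -0.2, -0.3]
gripper_width: 0.0209
```

```bash
python3 - <<'E'
from h import *
s=ctrl.read_state();print(s['t'],s['ee_pos'],s['ee_rot'].round(3),s['gripper_width'],s['contact_force'])
im=ctrl.read_camera('wrist');a=ctrl.read_camera('scene');b=ctrl.read_camera('side')
save('w5',im);save('s5',a);save('d5',b)
z=lambda im,x,y:cv2.resize(im[y:y+100,x:x+100],(400,400),interpolation=cv2.INTER_CUBIC)
save('z5',np.hstack([z(a,320,150),z(b,215,215)]))
for P in ([.5453,.1844,.034],[.5453,.1844,.006]):
  for c in ('scene','side','wrist'): print(c,np.round(proj(ctrl.camera_params(c),P),1))
E
```

```text
8.4 [0.54539167 0.1841107  0.13545293] [[-0.447  0.895 -0.002]
 [ 0.895  0.447 -0.002]
 [-0.001 -0.002 -1.   ]] 0.02094425380431747 [-0.10155242 -0.22485816 -0.27181273]
scene [370.4 219.9]
side [268.1 286.4]
wrist [323.1 242.5]
scene [369.4 230.1]
side [268.6 295.4]
wrist [322.9 229.1]
```

View pics/z5.png

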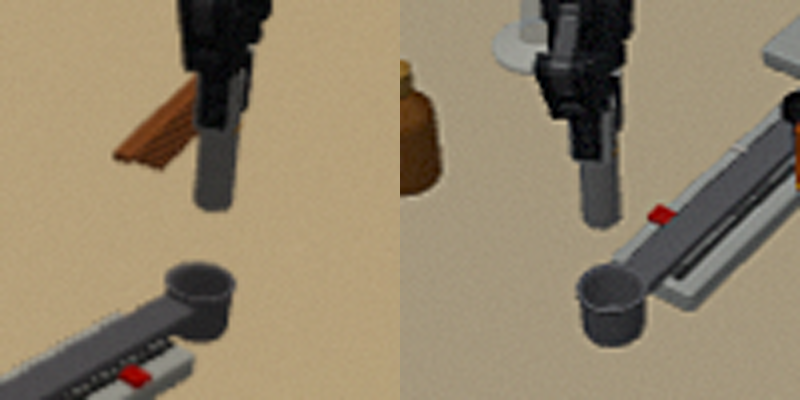

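View pics/w5.png

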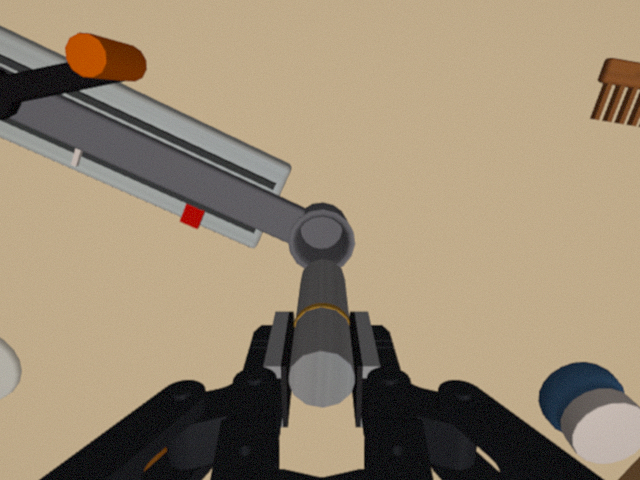

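The lipstick hangs upright above the cup. In the wrist view the cup rim is at (321.5,237), in line with the lipstick. Now I work out the remaining offset.

```bash
python3 - <<'E'
from h import *
a=ctrl.camera_params('scene');b=ctrl.camera_params('side');w=ctrl.camera_params('wrist')
L=tri([(a,373.3,199.8),(b,265.5,269)]);C=tri([(a,370,220.5),(b,268.2,287.2)])
print(L,C,L[0]-C[0])
print('wrist cup rim',onz(w,321.5,237,.034),'floor',onz(w,321.5,232,.006),'lip top',onz(w,322.5,377,.1655))
print('mark',onz(w,192.5,216,.02),'pointer',onz(w,76.5,157.5,.02),'handle top',onz(w,88,56,.084))
E
```

```text
(array([0.54702024, 0.18675818, 0.08654829]), [np.float64(0.5955791566424611), np.float64(0.595579156642502)]) (array([0.54459009, 0.18455767, 0.03197418]), [np.float64(0.3221854032802932), np.float64(0.32218540328038203)]) [0.00243015 0.00220051 0.0545741 ]
wrist cup rim [0.54255385 0.18193757 0.034     ] floor [0.54755319 0.18446599 0.006     ] lip top [0.546162   0.18398773 0.1655    ]
mark [0.5706866  0.10471995 0.02      ] pointer [0.56773337 0.02889849 0.02      ] handle top [0.50015177 0.0502007  0.084     ]
```

>>> servo_tool --pt "-0.0015 -0.001 0 0 0 0" --pt "0 0 -0.015 0 0 0" --pt "0 0 -0.015 0 0 0" --pt "0 0 -0.01 0 0 0" --pt "0 0 0 0 0 0" --pt "0 0 0 0 0 0"

```text
t: 9.15
ee_pos: [0.5446, 0.1836, 0.0968]
ee_rot: [[-0.447, 0.895, 0.0], [0.895, 0.447, 0.0], [-0.0, 0.0, -1.0]]
contact_force: [0.7, -0.4, -0.8]
gripper_width: 0.0209
```

```bash
python3 - <<'E'
from h import *
s=ctrl.read_state();print(s['t'],s['ee_pos'])
im=ctrl.read_camera('wrist');a=ctrl.read_camera('scene');b=ctrl.read_camera('side')
z=lambda im,x,y,w,S:cv2.resize(im[y:y+w,x:x+w],(S,S),interpolation=cv2.INTER_CUBIC)
save('z6',np.hstack([z(a,345,185,50,400),z(b,242,250,50,400)]));save('w6',z(im,220,160,200,600))
E
```

```text
9.15 [0.54459224 0.18362856 0.09676239]
```

View pics/z6.png

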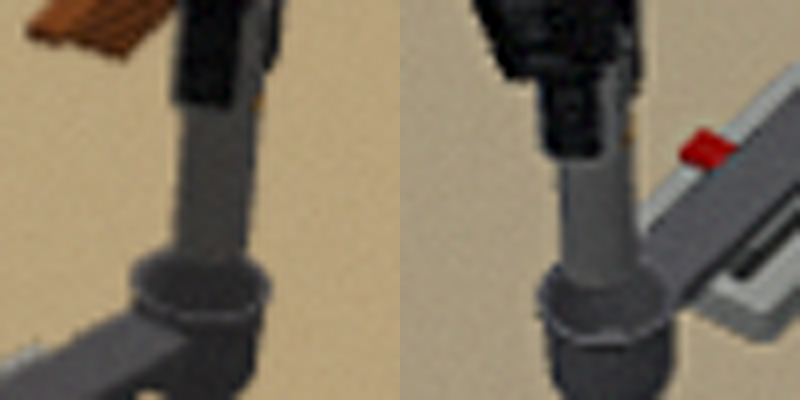

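View pics/w6.png

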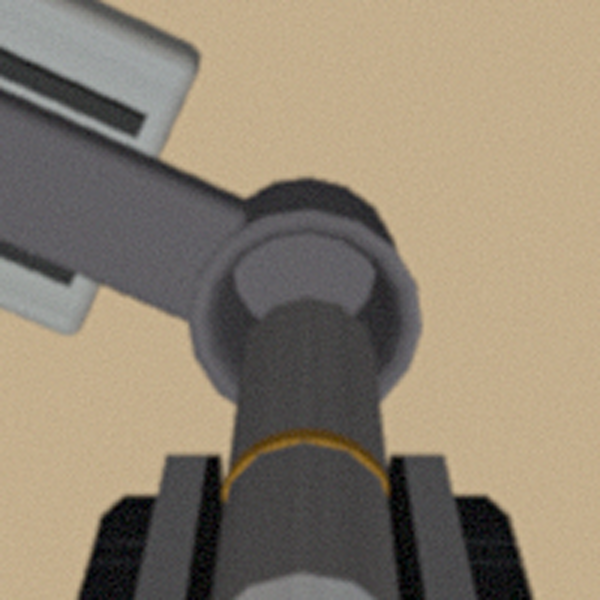

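All three views agree that the lipstick sits about (+1.3,+1.2) mm off the cup axis. I correct that and lower it in.

>>> servo_tool --pt "-0.0013 -0.0012 0 0 0 0" --pt "0 0 0 0 0 0" --pt "0 0 -0.005 0 0 0" --pt "0 0 -0.005 0 0 0" --pt "0 0 -0.005 0 0 0" --pt "0 0 -0.005 0 0 0" --pt "0 0 -0.005 0 0 0" --pt "0 0 -0.005 0 0 0" --pt "0 0 -0.005 0 0 0" --pt "0 0 0 0 0 0"

```text
t: 10.3
ee_pos: [0.5426, 0.1821, 0.0604]
ee_rot: [[-0.446, 0.895, -0.001], [0.895, 0.446, -0.001], [-0.0, -0.001, -1.0]]
contact_force: [0.4, 0.3, 0.3]
gripper_width: 0.0211
```

>>> servo_tool --pt "0 0 -0.002 0 0 0" --pt "0 0 -0.002 0 0 0" --pt "0 0 0 0 0 0" --pt "0 0 0 0 0 0"

```text
t: 10.7
ee_pos: [0.5431, 0.1823, 0.0574]
ee_rot: [[-0.446, 0.895, 0.0], [0.895, 0.446, 0.0], [0.0, 0.0, -1.0]]
contact_force: [-0.5, 0.0, -0.5]
gripper_width: 0.0205
```

```bash
python3 - <<'E'
from h import *
s=ctrl.read_state();print(s['t'],s['ee_pos'],s['contact_force'],s['gripper_width'])
im=ctrl.read_camera('wrist');a=ctrl.read_camera('scene');b=ctrl.read_camera('side')
z=lambda im,x,y,w,S:cv2.resize(im[y:y+w,x:x+w],(S,S),interpolation=cv2.INTER_CUBIC)
save('z7',np.hstack([z(a,335,175,70,400),z(b,232,240,70,400)]));save('w7',z(im,220,160,200,600))
E
```

```text
10.7 [0.54307247 0.18233143 0.05738398] [-0.47824738  0.00625616 -0.45167041] 0.020520008116519224
```

View pics/z7.png

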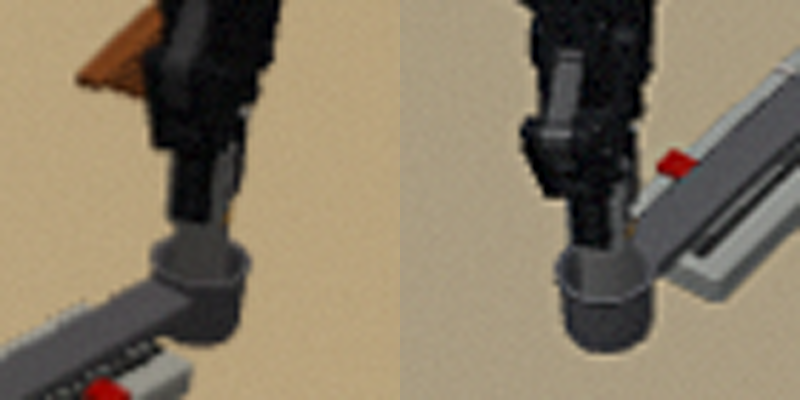

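View pics/w7.png

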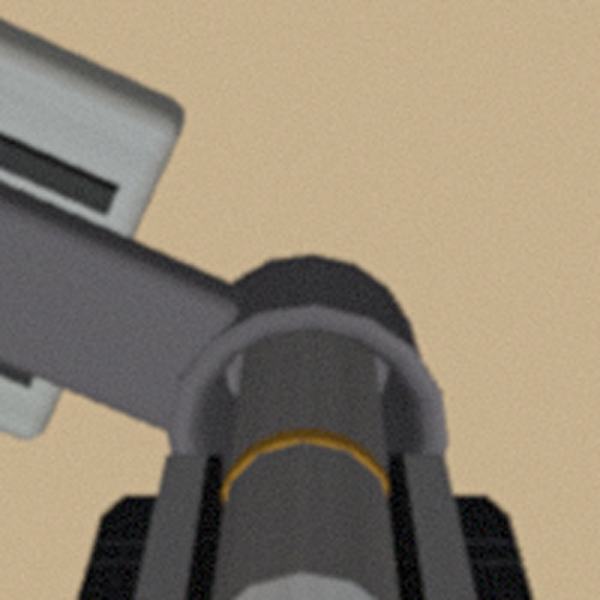

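It is inside the cup and almost on the floor. I lower 1.5 mm until contact, then release.

>>> servo_tool --pt "0 0 -0.001 0 0 0" --pt "0 0 -0.0005 0 0 0" --pt "0 0 0 0 0 0" --pt "0 0 0 0 0 0"

```text
t: 11.25
ee_pos: [0.5435, 0.1825, 0.0567]
ee_rot: [[-0.447, 0.895, 0.001], [0.895, 0.447, 0.0], [-0.0, 0.001, -1.0]]
contact_force: [-2.0, -0.4, 7.0]
gripper_width: 0.021
```

>>> servo_tool --pt "0 0 0 0 0 0" --pt "0 0 0 0 0 0" --pt "0 0 0 0 0 0" --pt "0 0 0 0 0 0" --pt "0 0 0 0 0 0" --fingers 0.6

```text
t: 11.75
ee_pos: [0.543, 0.1823, 0.0557]
ee_rot: [[-0.446, 0.895, -0.0], [0.895, 0.446, -0.0], [-0.0, -0.0, -1.0]]
contact_force: [-0.5, -0.7, 0.4]
gripper_width: 0.051
```

>>> servo_tool --pt "0 0 0.01 0 0 0" --pt "0 0 0.015 0 0 0" --pt "0 0 0.025 0 0 0" --pt "0 0 0.025 0 0 0" --pt "0 0 0.025 0 0 0" --pt "0 0 0 0 0 0"

```text
t: 12.35
ee_pos: [0.5451, 0.1834, 0.1604]
ee_rot: [[-0.447, 0.894, 0.006], [0.894, 0.447, 0.003], [0.0, 0.007, -1.0]]
contact_force: [0.6, 0.1, 0.4]
gripper_width: 0.0513
```

```bash
python3 - <<'E'
from h import *
s=ctrl.read_state();print(s['t'],s['ee_pos'],s['contact_force'],s['gripper_width'])
im=ctrl.read_camera('wrist');a=ctrl.read_camera('scene');b=ctrl.read_camera('side')
z=lambda im,x,y,w,S:cv2.resize(im[y:y+w,x:x+w],(S,S),interpolation=cv2.INTER_CUBIC)
save('z8',np.hstack([z(a,300,160,100,400),z(b,232,200,100,400)]));save('w8',im)
E
```

```text
12.35 [0.54506823 0.18339589 0.1604161 ] [0.61578542 0.07994387 0.39047608] 0.05127835212254754
```

View pics/z8.png

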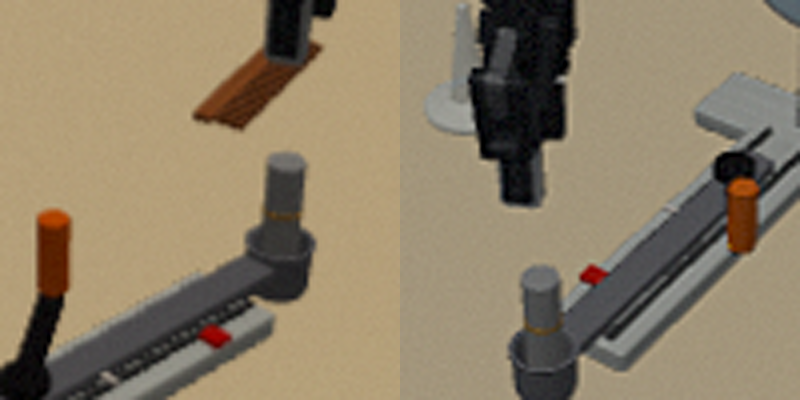

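View pics/w8.png

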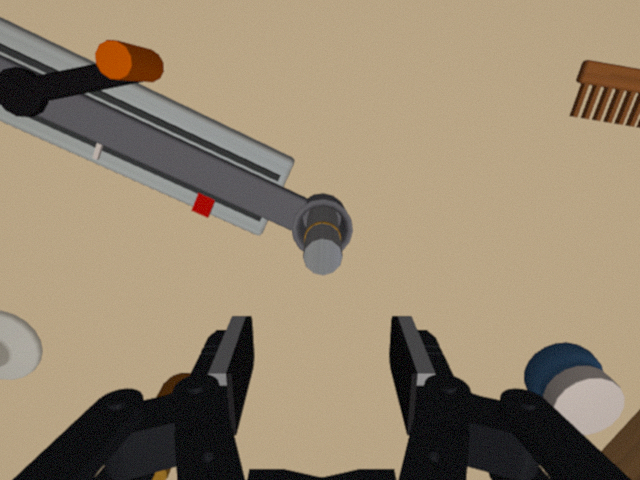

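The lipstick stands upright in the cup. Now to hover above the orange handle.

>>> servo_tool --pt "-0.004 -0.015 0 0 0 0" --pt "-0.005 -0.018 0 0 0 0" --pt "-0.006 -0.02 0 0 0 0" --pt "-0.006 -0.02 0 0 0 0" --pt "-0.006 -0.02 0 0 0 0" --pt "-0.006 -0.018 0 0 0 0" --pt "-0.005 -0.012 0 0 0 0" --pt "-0.005 -0.008 0 0 0 0" --pt "0 0 0 0 0 0"

```text
t: 13.4
ee_pos: [0.4994, 0.0504, 0.1559]
ee_rot: [[-0.446, 0.895, 0.0], [0.895, 0.446, 0.0], [0.0, 0.0, -1.0]]
contact_force: [0.8, 0.0, 0.6]
gripper_width: 0.0513
```

```bash
python3 - <<'E'
from h import *
s=ctrl.read_state();print(s['t'],s['ee_pos'],s['contact_force'],s['gripper_width'])
w=ctrl.camera_params('wrist')
im=ctrl.read_camera('wrist');a=ctrl.read_camera('scene');b=ctrl.read_camera('side')
save('w9',im); np.save('w9.npy',w['pose'])
print(proj(w,[.5,.0508,.084]))
for l in ('handle','pointer','mark_center','lever_pivot','cup_floor'): print(l,ctrl.look_for('wrist',l))
E
```

```text
13.4 [0.49943782 0.0503728  0.15593846] [0.81770926 0.02611134 0.58543084] 0.05127749686830556
(np.float64(323.4102666886616), np.float64(264.329759233959))
handle [{'bbox': [323.8, 251.8, 34.0, 49.6], 'p': 0.72}]
pointer [{'bbox': [322.4, 293.5, 328.8, 157.3], 'p': 0.74}]
mark_center [{'bbox': [344.5, 338.8, 23.2, 23.1], 'p': 0.55}, {'bbox': [321.9, 294.8, 327.5, 154.9], 'p': 0.16}]
lever_pivot [{'bbox': [257.4, 252.1, 159.3, 52.1], 'p': 0.72}]
cup_floor [{'bbox': [321.8, 293.5, 330.0, 156.0], 'p': 0.96}]
```

View pics/w9.png

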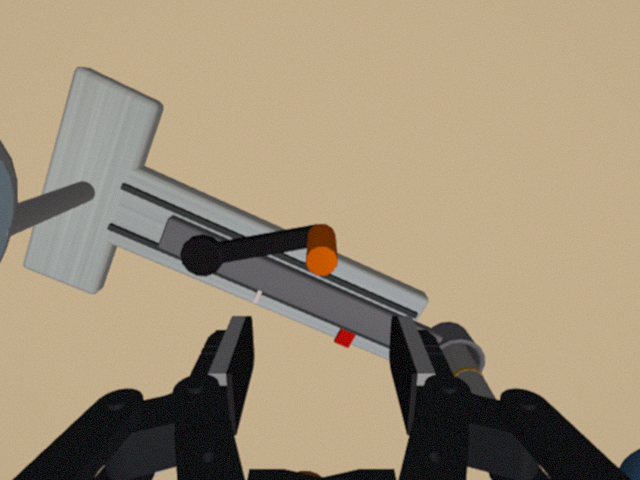

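The wrist view shows the handle top at (321.5,262), pivot (204,255), pointer (258,296.5), and mark (345,338).

```bash
python3 - <<'E'
from h import *
w=ctrl.camera_params('wrist');a=ctrl.camera_params('scene');b=ctrl.camera_params('side')
h=onz(w,321.5,262,.084);m=onz(w,345,338,.02);pt=onz(w,258,296.5,.02);pv=onz(w,204,253,.042)
print('h',h,'m',m,'pt',pt,'pv',pv)
e0=onz(w,148,170,.016);e1=onz(w,420,289,.016);d=e1-e0;print('rail dir',e0,e1,np.degrees(np.arctan2(-d[0],d[1])))
d=onz(w,103,293,.012)-onz(w,163,105,.012);print('plate len',np.linalg.norm(d),np.degrees(np.arctan2(d[1],d[0])))
# slots
d=onz(w,413,315,.016)-onz(w,123,186,.016);print(np.degrees(np.arctan2(-d[0],d[1])))
d=h-pv;print(np.hypot(d[0],d[1]),np.arctan2(-d[0],d[1]))
# scene pivot,pointer,mark from triangulation incl. wrist
print(tri([(a,313.4,214.8),(b,317.8,247),(w,321.5,262)]))
print('mark',tri([(a,353.8,243.8),(b,280.7,268.5),(w,345,338)]))
print('ptr',tri([(a,327.4,254.4),(b,299.7,252),(w,258,296.5)]))
E
```

```text
h [0.49981965 0.05054919 0.084     ] m [0.56904626 0.10505492 0.02      ] pt [0.56678768 0.03271946 0.02      ] pv [ 0.54282473 -0.01242263  0.042     ]
rail dir [ 0.51662621 -0.06971815  0.016     ] [0.51028999 0.13631379 0.016     ] 1.7614965434357708
plate len 0.14590780374933843 2.0132965817667055
0.8741871131952932
0.07625540279542202 0.5991746137403471
(array([0.50028294, 0.05112506, 0.08214722]), [np.float64(0.6557568709963851), np.float64(0.6993548374737089), np.float64(0.3098397140236582)])
mark (array([0.57003046, 0.10557789, 0.01872068]), [np.float64(0.0388944555138714), np.float64(0.31868658031772534), np.float64(0.2906106817057321)])
ptr (array([0.56502783, 0.03246177, 0.02405835]), [np.float64(0.8747926220527116), np.float64(1.081637399623562), np.float64(0.276273331215439)])
```

Handle at about (0.500,0.051), lever angle about 0.63 rad, stand yaw about 1.4°, and the pointer must travel about 72.5 mm. I align the jaws with the lever and descend.

>>> servo_tool --pt "0.0008 0.0006 0 0 0 0.1" --pt "0 0 0 0 0 0.095" --pt "0 0 -0.01 0 0 0" --pt "0 0 -0.02 0 0 0" --pt "0 0 -0.02 0 0 0" --pt "0 0 0 0 0 0" --pt "0 0 0 0 0 0" --fingers 0.6

```text
t: 14.5
ee_pos: [0.5007, 0.0519, 0.1055]
ee_rot: [[-0.61, 0.792, -0.001], [0.792, 0.61, -0.001], [0.0, -0.001, -1.0]]
contact_force: [0.9, -0.9, 0.4]
gripper_width: 0.0511
```

```bash
python3 - <<'E'
from h import *
s=ctrl.read_state();print(s['t'],s['ee_pos'],s['contact_force'],s['gripper_width'])
w=ctrl.camera_params('wrist')
save('w10',ctrl.read_camera('wrist'))
print(proj(w,[.5002,.051,.084]))
E
```

```text
14.5 [0.50070825 0.05186287 0.10550815] [ 0.94272875 -0.87690088  0.43680793] 0.05114432793443984
(np.float64(322.7198282828612), np.float64(304.90903552882594))
```

View pics/w10.png

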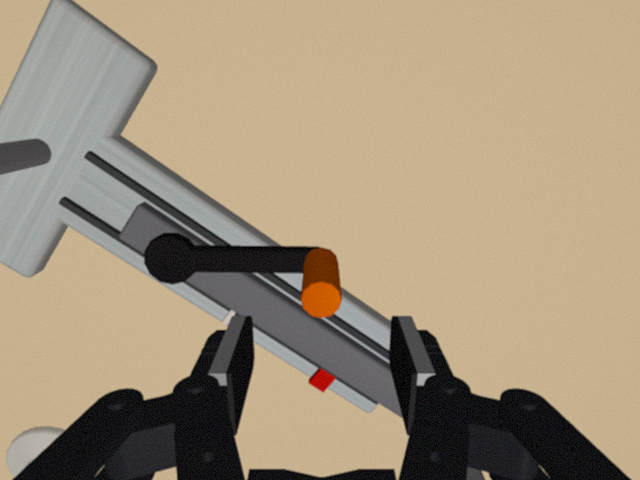

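The handle top is at (321,299), centred between the jaws, and the lever is parallel to the jaw axis. Descending and gripping.

>>> servo_tool --pt "-0.001 -0.001 -0.01 0 0 0" --pt "0 0 -0.015 0 0 0" --pt "0 0 -0.015 0 0 0" --pt "0 0 -0.01 0 0 0" --pt "0 0 -0.007 0 0 0" --pt "0 0 0 0 0 0" --pt "0 0 0 0 0 0"

```text
t: 15.25
ee_pos: [0.5001, 0.051, 0.0491]
ee_rot: [[-0.611, 0.791, 0.0], [0.791, 0.611, 0.0], [-0.0, 0.0, -1.0]]
contact_force: [0.7, 1.2, 0.8]
gripper_width: 0.0514
```

>>> servo_tool --pt "0 0 0 0 0 0" --pt "0 0 0 0 0 0" --pt "0 0 0 0 0 0" --pt "0 0 0 0 0 0" --pt "0 0 0 0 0 0" --pt "0 0 0 0 0 0" --pt "0 0 0 0 0 0" --pt "0 0 0 0 0 0" --fingers 0 --squeeze 60

```text
t: 16.05
ee_pos: [0.5002, 0.051, 0.0493]
ee_rot: [[-0.612, 0.791, 0.001], [0.791, 0.612, 0.0], [-0.0, 0.001, -1.0]]
contact_force: [-1.4, 0.7, 5.9]
gripper_width: 0.0161
```

```bash
python3 - <<'E'
from h import *
s=ctrl.read_state();print(s['t'],s['ee_pos'],s['contact_force'],s['moment'],s['gripper_width'])
im=ctrl.read_camera('wrist');a=ctrl.read_camera('scene');b=ctrl.read_camera('side')
z=lambda im,x,y,w,S:cv2.resize(im[y:y+w,x:x+w],(S,S),interpolation=cv2.INTER_CUBIC)
save('w11',im);save('z11',np.hstack([z(a,270,160,130,400),z(b,232,190,130,400)]))
E
```

```text
16.05 [0.50015487 0.05104117 0.04931478] [-1.41650669  0.72019808  5.94053035] [ 0.10335601  0.52858863 -0.05223788] 0.01614808977054081
```

View pics/w11.png

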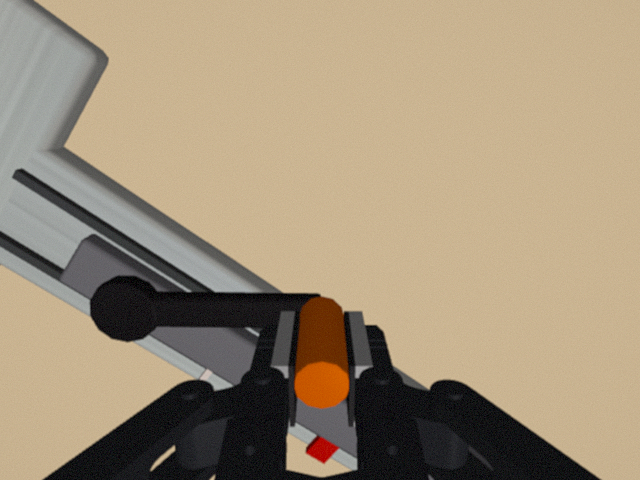

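View pics/z11.png

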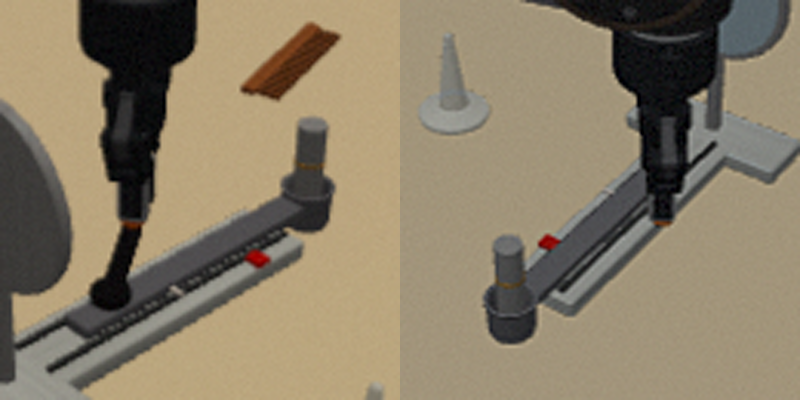

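The handle is gripped and the lever is open. Drawing the leg out slowly, about 68 mm first.

>>> servo_tool --pt "0 0.002 0 0 0 0" --pt "-0.0001 0.003 0 0 0 0" --pt "-0.0001 0.004 0 0 0 0" --pt "-0.0001 0.004 0 0 0 0" --pt "-0.0001 0.004 0 0 0 0" --pt "-0.0001 0.004 0 0 0 0" --pt "-0.0001 0.004 0 0 0 0" --pt "-0.0001 0.004 0 0 0 0" --pt "-0.0001 0.004 0 0 0 0" --pt "-0.0001 0.003 0 0 0 0"

```text
t: 17.2
ee_pos: [0.4995, 0.087, 0.0493]
ee_rot: [[-0.612, 0.791, 0.001], [0.791, 0.612, -0.0], [-0.001, 0.001, -1.0]]
contact_force: [1.0, -3.2, 4.9]
gripper_width: 0.0163
```

>>> servo_tool --pt "-0.0001 0.004 0 0 0 0" --pt "-0.0001 0.004 0 0 0 0" --pt "-0.0001 0.004 0 0 0 0" --pt "-0.0001 0.004 0 0 0 0" --pt "-0.0001 0.004 0 0 0 0" --pt "-0.0001 0.004 0 0 0 0" --pt "-0.0001 0.004 0 0 0 0" --pt "0 0.003 0 0 0 0" --pt "0 0.001 0 0 0 0" --pt "0 0 0 0 0 0"

```text
t: 18.2
ee_pos: [0.499, 0.1194, 0.0493]
ee_rot: [[-0.612, 0.791, 0.001], [0.791, 0.612, 0.0], [-0.001, 0.001, -1.0]]
contact_force: [2.6, -2.0, 6.2]
gripper_width: 0.0164
```

```bash
cat > look.py <<'E'
from h import *
import sys
n=sys.argv[1]
s=ctrl.read_state();print(s['t'],s['ee_pos'],s['contact_force'],s['moment'],s['gripper_width'])
im=ctrl.read_camera('wrist');a=ctrl.read_camera('scene');b=ctrl.read_camera('side')
z=lambda im,x,y,w,S:cv2.resize(im[y:y+w,x:x+w],(S,S),interpolation=cv2.INTER_CUBIC)
save('w'+n,im);save('A'+n,a);save('B'+n,b)
save('z'+n,np.hstack([z(a,330,220,50,400),z(b,250,240,50,400)]));save('y'+n,np.hstack([z(a,280,130,140,400),z(b,212,200,140,400)]))
E
python3 look.py 12
```

```text
18.2 [0.49902993 0.11939041 0.04929987] [ 2.55738    -2.01719298  6.21203129] [-0.97429389 -0.82298231 -0.06524038] 0.016423546938476388
```

View pics/w12.png

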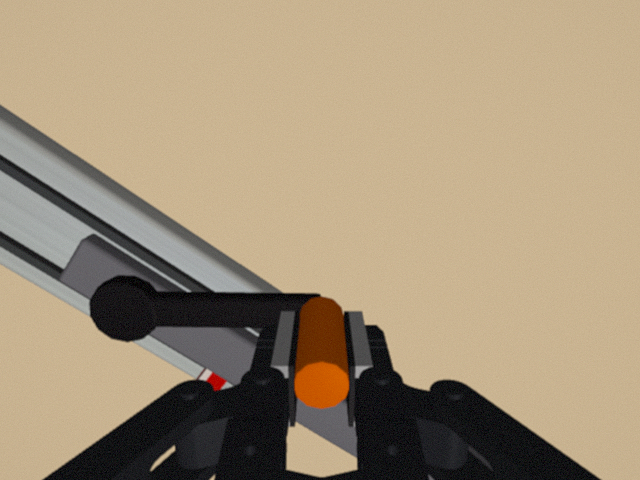

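View pics/y12.png

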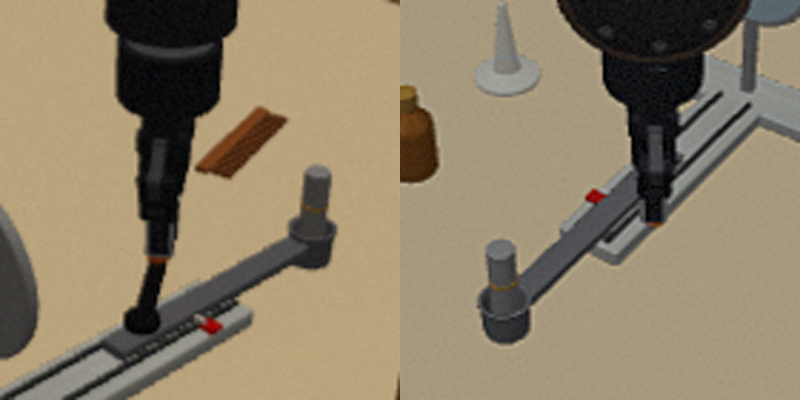

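View pics/z12.png

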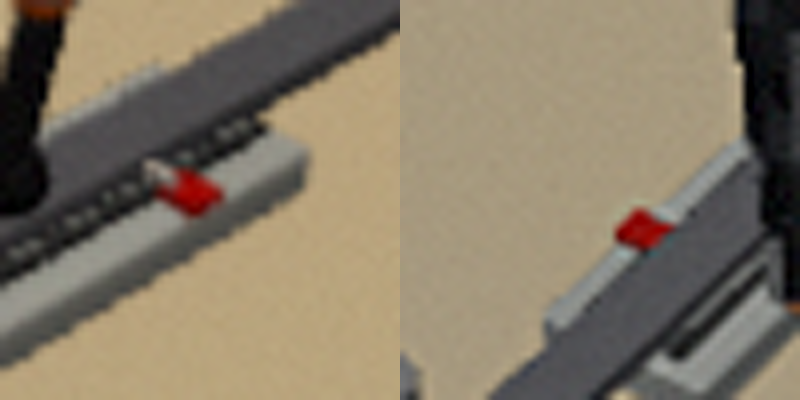

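```bash
python3 - <<'E'
import cv2
a=cv2.imread('pics/w12.png');cv2.imwrite('pics/v12.png',cv2.resize(a[350:410,170:250],None,fx=8,fy=8,interpolation=cv2.INTER_CUBIC))
E
```

```text
(no output)
```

View pics/v12.png

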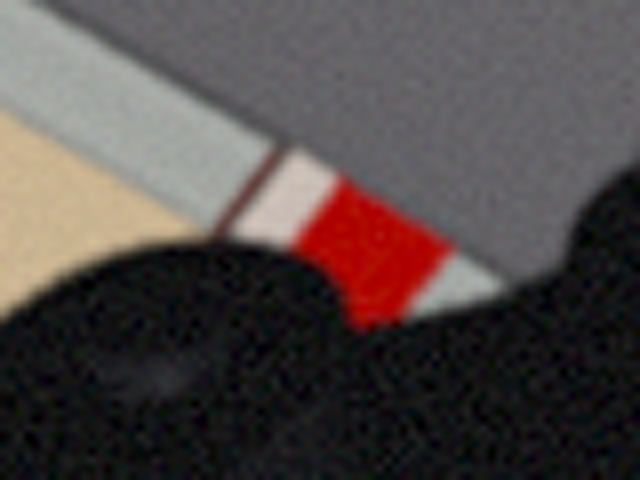

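In the wrist crop the white pointer (about (209,370)) sits about 3.5 mm short of the mark's centre. Drawing 3.6 mm more and pausing.

>>> servo_tool --pt "0 0.0018 0 0 0 0" --pt "-0.0001 0.0018 0 0 0 0" --pt "0 0 0 0 0 0" --pt "0 0 0 0 0 0" --pt "0 0 0 0 0 0"

```text
t: 18.85
ee_pos: [0.499, 0.1229, 0.0493]
ee_rot: [[-0.612, 0.791, 0.002], [0.791, 0.612, 0.001], [-0.001, 0.002, -1.0]]
contact_force: [3.1, -1.8, 5.2]
gripper_width: 0.0165
```

```bash
python3 look.py 13; python3 - <<'E'
import cv2,numpy as np
f=lambda im,x,y:cv2.resize(im[y:y+40,x:x+40],(400,400),interpolation=cv2.INTER_CUBIC)
a=cv2.imread('pics/w13.png');s=cv2.imread('pics/A13.png')
cv2.imwrite('pics/v13.png',np.hstack([f(a,190,355),f(s,335,225)]))
E
```

```text
18.85 [0.49897727 0.12292567 0.04931596] [ 3.08157179 -1.80001731  5.20700724] [-0.87617621 -0.87364386 -0.00651702] 0.016450426406108803
```

View pics/v13.png

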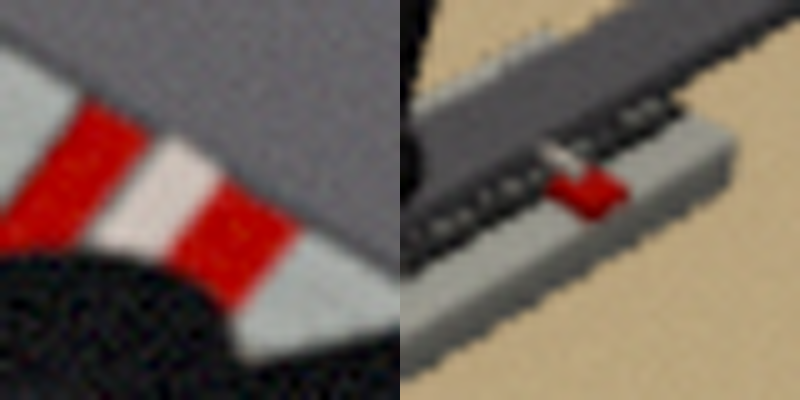

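The pointer (at (209,371) in the wrist image) is centred on the mark with the lever still open. I pause here and compute the closing arc in two halves.

>>> servo_tool --pt "0 0.0002 0 0 0 0" --pt "0 0 0 0 0 0" --pt "0 0 0 0 0 0" --pt "0 0 0 0 0 0" --pt "0 0 0 0 0 0" --pt "0 0 0 0 0 0" --pt "0 0 0 0 0 0" --pt "0 0 0 0 0 0" --pt "0 0 0 0 0 0" --pt "0 0 0 0 0 0"

```text
t: 20.0
ee_pos: [0.4989, 0.123, 0.0493]
ee_rot: [[-0.612, 0.791, 0.001], [0.791, 0.612, 0.0], [-0.001, 0.001, -1.0]]
contact_force: [3.0, -2.1, 5.3]
gripper_width: 0.0168
```

```bash
python3 - <<'E'
import numpy as np
A=.633;t=np.radians(1.4);R=np.array([[np.cos(t),-np.sin(t)],[np.sin(t),np.cos(t)]])
P=[R@np.array([-80*np.sin(a),80*np.cos(a)]) for a in np.linspace(A,0,21)]
print(np.round(np.diff(P,axis=0),2).tolist(), A/20)
E
```

```text
[[2.03, 1.52], [2.08, 1.45], [2.12, 1.38], [2.16, 1.32], [2.2, 1.25], [2.24, 1.18], [2.28, 1.11], [2.31, 1.03], [2.34, 0.96], [2.37, 0.88], [2.4, 0.81], [2.42, 0.73], [2.45, 0.66], [2.47, 0.58], [2.48, 0.5], [2.5, 0.42], [2.51, 0.34], [2.52, 0.26], [2.53, 0.18], [2.53, 0.1]] 0.03165
```

First quarter-plus (7 steps), then a check.

>>> servo_tool --pt "0.002 0.0015 0 0 0 -0.0317" --pt "0.0021 0.0015 0 0 0 -0.0316" --pt "0.0021 0.0014 0 0 0 -0.0317" --pt "0.0022 0.0013 0 0 0 -0.0316" --pt "0.0022 0.0013 0 0 0 -0.0317" --pt "0.0022 0.0012 0 0 0 -0.0316" --pt "0.0023 0.0011 0 0 0 -0.0317" --pt "0 0 0 0 0 0"

```text
t: 20.8
ee_pos: [0.5142, 0.1323, 0.0493]
ee_rot: [[-0.422, 0.907, 0.001], [0.907, 0.422, 0.0], [-0.0, 0.001, -1.0]]
contact_force: [2.9, -2.9, 5.1]
gripper_width: 0.0166
```

```bash
python3 look.py 14; python3 - <<'E'
import cv2,numpy as np
f=lambda im,x,y,w:cv2.resize(im[y:y+w,x:x+w],(400,400),interpolation=cv2.INTER_CUBIC)
a=cv2.imread('pics/w14.png');s=cv2.imread('pics/A14.png')
cv2.imwrite('pics/v14.png',np.hstack([cv2.resize(a,(533,400)),f(s,335,225,40)[:,:267]]))
E
```

```text
20.8 [0.51423486 0.13233473 0.04932191] [ 2.90982975 -2.8862712   5.11071624] [-1.2427863  -0.99284176  0.06089454] 0.016574767461923694
```

View pics/v14.png

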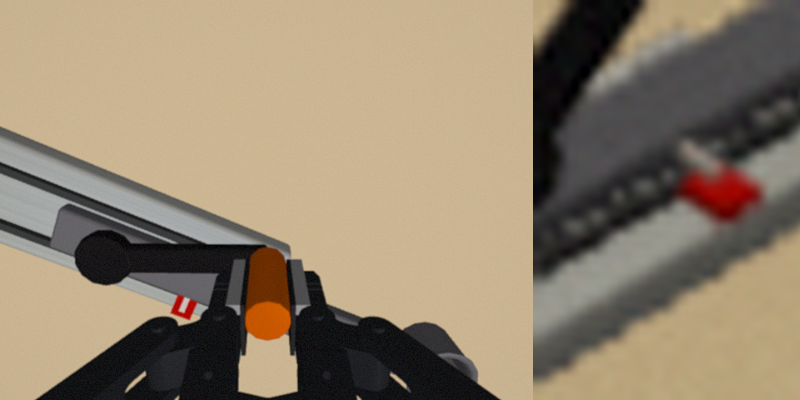

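```bash
python3 - <<'E'
import cv2,numpy as np
a=cv2.imread('pics/w14.png')
cv2.imwrite('pics/u14.png',cv2.resize(a[345:390,195:255],None,fx=10,fy=10,interpolation=cv2.INTER_CUBIC))
E
```

```text
(no output)
```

View pics/u14.png

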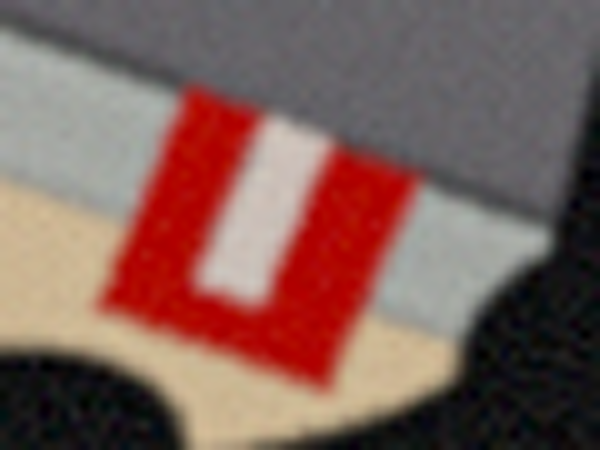

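The pointer is centred to within about 0.5 mm, very slightly short. Continuing the arc with +0.4 mm.

>>> servo_tool --pt "0.0023 0.0012 0 0 0 -0.0316" --pt "0.0023 0.0012 0 0 0 -0.0317" --pt "0.0024 0.0009 0 0 0 -0.0316" --pt "0.0024 0.0008 0 0 0 -0.0317" --pt "0.0024 0.0007 0 0 0 -0.0316" --pt "0.0025 0.0007 0 0 0 -0.0317" --pt "0.0025 0.0006 0 0 0 -0.0316" --pt "0 0 0 0 0 0"

```text
t: 21.75
ee_pos: [0.531, 0.1383, 0.0493]
ee_rot: [[-0.213, 0.977, 0.001], [0.977, 0.213, 0.0], [-0.0, 0.001, -1.0]]
contact_force: [1.9, -3.2, 5.3]
gripper_width: 0.0164
```

```bash
python3 look.py 15; python3 - <<'E'
import cv2,numpy as np
a=cv2.imread('pics/w15.png');cv2.imwrite('pics/v15.png',np.hstack([cv2.resize(a,(400,300)),cv2.resize(a[330:390,200:280],(400,300),interpolation=cv2.INTER_CUBIC)]))
E
```

```text
21.75 [0.53098437 0.13832182 0.04931935] [ 1.8653843 -3.1545029  5.342118 ] [-1.3117798  -1.01211371  0.10684485] 0.016425070175634552
```

View pics/v15.png

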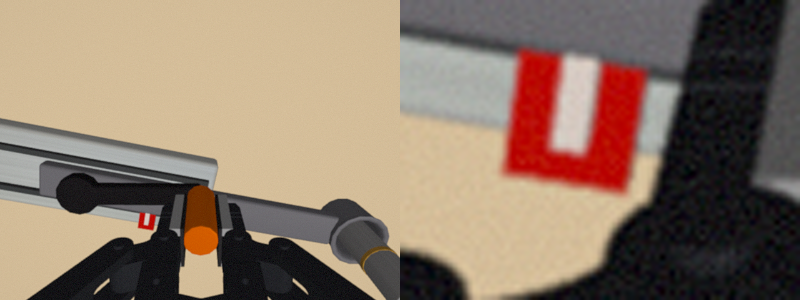

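Pointer centred. Final six steps of the arc.

>>> servo_tool --pt "0.0025 0.0005 0 0 0 -0.0317" --pt "0.0025 0.0004 0 0 0 -0.0316" --pt "0.0025 0.0003 0 0 0 -0.0317" --pt "0.0025 0.0003 0 0 0 -0.0316" --pt "0.0025 0.0002 0 0 0 -0.0317" --pt "0.0025 0.0001 0 0 0 -0.0316" --pt "0 0 0 0 0 0" --pt "0 0 0 0 0 0"

```text
t: 22.7
ee_pos: [0.5459, 0.14, 0.0493]
ee_rot: [[-0.025, 1.0, 0.001], [1.0, 0.025, 0.0], [0.0, 0.001, -1.0]]
contact_force: [2.2, -3.0, 4.8]
gripper_width: 0.0164
```

```bash
python3 look.py 16; python3 - <<'E'
import cv2,numpy as np
a=cv2.imread('pics/w16.png');cv2.imwrite('pics/v16.png',cv2.resize(a[330:390,200:280],(600,450),interpolation=cv2.INTER_CUBIC))
E
```

```text
22.7 [0.54589202 0.14000503 0.04933364] [ 2.23047677 -3.02568553  4.80460445] [-1.3554843  -0.9466399   0.09601714] 0.01640225724992525
```

View pics/v16.png

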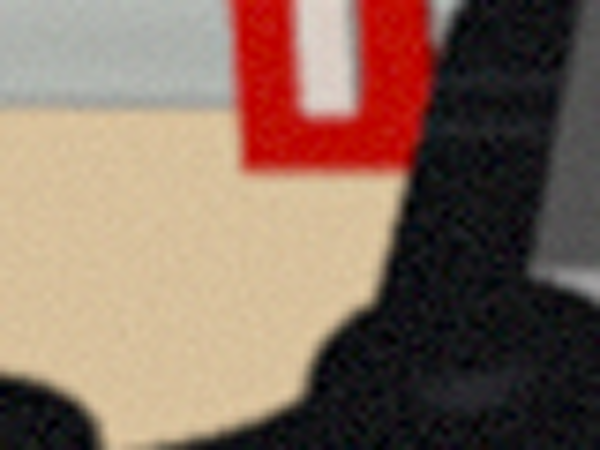

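View pics/w16.png

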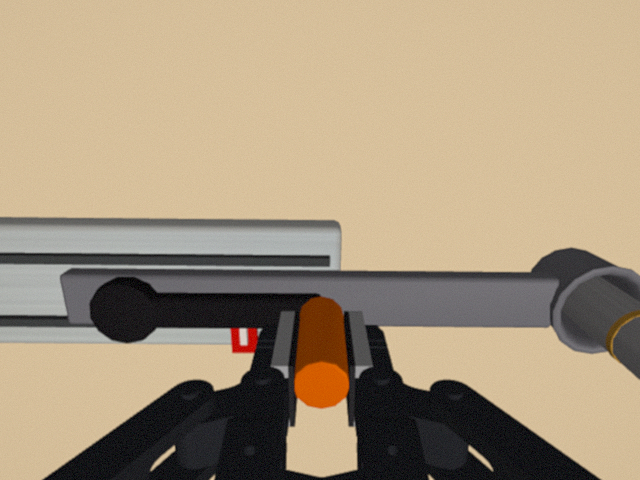

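The lever now lies along the leg and the pointer is on the mark at about (244,337). Next I press gently in +x to find the closed stop by force.

>>> servo_tool --pt "0.001 0 0 0 0 0" --pt "0 0 0 0 0 0" --pt "0 0 0 0 0 0"

```text
t: 23.15
ee_pos: [0.5462, 0.1398, 0.0493]
ee_rot: [[-0.025, 1.0, 0.0], [1.0, 0.025, -0.0], [-0.0, 0.0, -1.0]]
contact_force: [0.4, -2.7, 7.5]
gripper_width: 0.0161
```

>>> servo_tool --pt "0.001 0 0 0 0 0" --pt "0 0 0 0 0 0" --pt "0 0 0 0 0 0"

```text
t: 23.45
ee_pos: [0.5463, 0.1395, 0.0492]
ee_rot: [[-0.025, 1.0, -0.001], [1.0, 0.025, -0.001], [-0.001, -0.001, -1.0]]
contact_force: [-3.9, -3.3, 10.2]
gripper_width: 0.0163
```

>>> servo_tool --pt "0.001 0 0 0 0 0" --pt "0 0 0 0 0 0" --pt "0 0 0 0 0 0"

```text
t: 23.75
ee_pos: [0.5464, 0.1391, 0.0491]
ee_rot: [[-0.025, 1.0, -0.003], [1.0, 0.025, -0.001], [-0.001, -0.003, -1.0]]
contact_force: [-7.5, -3.0, 13.0]
gripper_width: 0.0168
```

```bash
python3 look.py 17; python3 - <<'E'
import cv2,numpy as np
a=cv2.imread('pics/w17.png');cv2.imwrite('pics/v17.png',np.hstack([cv2.resize(a,(400,300)),cv2.resize(a[310:370,210:290],(400,300),interpolation=cv2.INTER_CUBIC)]))
E
```

```text
23.75 [0.54642457 0.13911635 0.04907946] [-7.5153589  -3.01286329 12.96401055] [-1.13806058  2.23714304  0.03473245] 0.016845609211355052
```

View pics/v17.png

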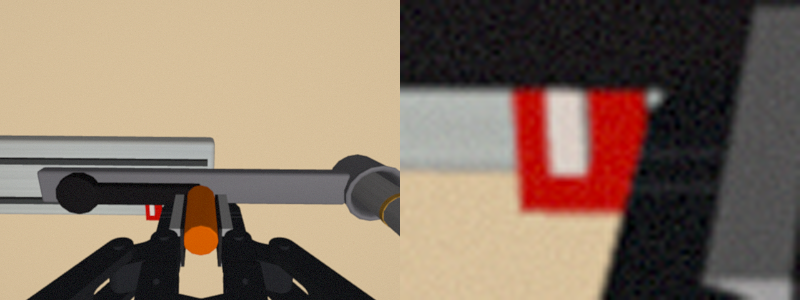

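A clear stop: x force rises about 4 N/mm while the position stays put, so the lever is closed. The drift left the pointer slightly short, so I measure it properly, including parallax, with crops from both cameras.

```bash
python3 - <<'E'
import cv2,numpy as np
a=cv2.imread('pics/w17.png');s=cv2.imread('pics/A17.png');b=cv2.imread('pics/B17.png')
f=lambda im,x,y,w,h:cv2.resize(im[y:y+h,x:x+w],(400,400*h//w),interpolation=cv2.INTER_CUBIC)
cv2.imwrite('pics/u17.png',np.hstack([f(s,338,230,30,30),f(b,265,250,30,30)]))
cv2.imwrite('pics/t17.png',cv2.resize(a[322:358,222:270],None,fx=14,fy=14,interpolation=cv2.INTER_CUBIC))
E
```

```text
(no output)
```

View pics/u17.png

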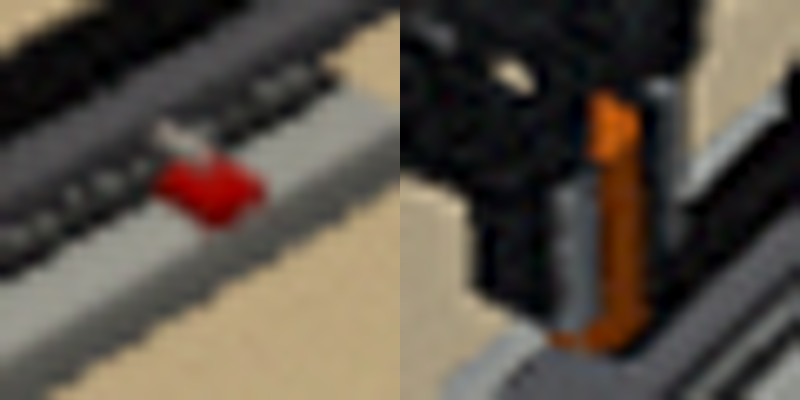

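View pics/t17.png

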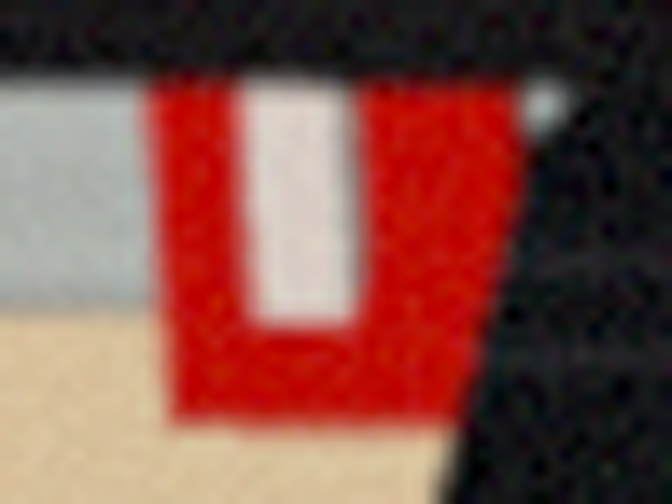

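Including parallax, the pointer is about 0.8 mm short. I ease the closing push by 1 mm (the stop force stays) and add y.

>>> servo_tool --pt "-0.001 0.0005 0 0 0 0" --pt "0 0 0 0 0 0" --pt "0 0 0 0 0 0" --pt "0 0 0 0 0 0" --pt "0 0 0 0 0 0"

```text
t: 24.4
ee_pos: [0.5463, 0.14, 0.0492]
ee_rot: [[-0.025, 1.0, -0.001], [1.0, 0.025, -0.001], [-0.001, -0.001, -1.0]]
contact_force: [-4.3, -2.7, 10.5]
gripper_width: 0.0162
```

```bash
python3 look.py 18; python3 - <<'E'
import cv2,numpy as np
a=cv2.imread('pics/w18.png')
cv2.imwrite('pics/t18.png',cv2.resize(a[322:358,222:270],None,fx=14,fy=14,interpolation=cv2.INTER_CUBIC))
E
```

```text
24.4 [0.54626924 0.13998639 0.04917956] [-4.34704712 -2.71106512 10.50094183] [-1.13059734  1.11872851  0.03174375] 0.01623023257294972
```

View pics/t18.png

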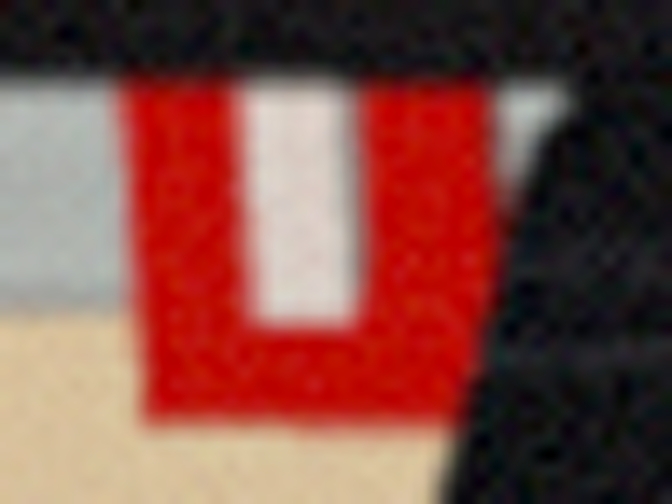

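View pics/w18.png

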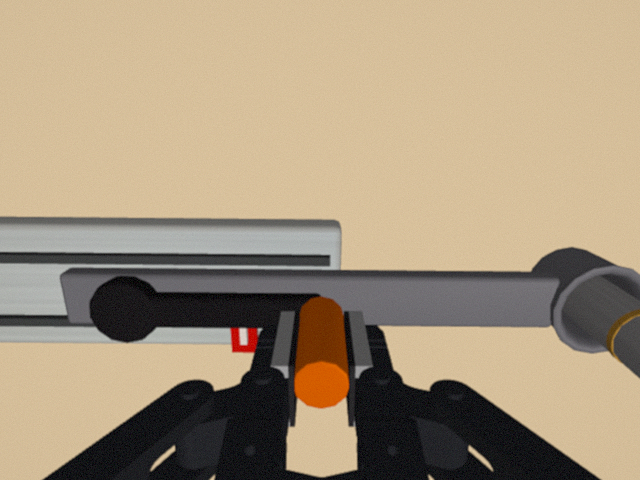

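View pics/A18.png

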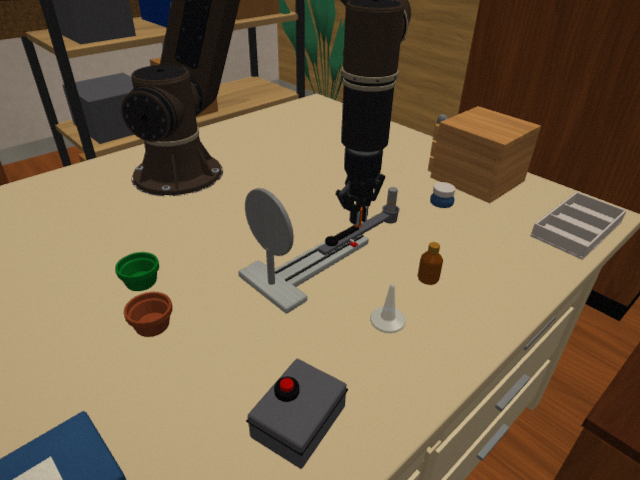

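The pointer is on the mark (−0.4 mm apparent, about 0 after parallax), the lever is at its stop, the lipstick is upright in the cup, and everything else is in place. A short hold to confirm, then hand in.

>>> servo_tool --pt "0 0 0 0 0 0" --pt "0 0 0 0 0 0" --pt "0 0 0 0 0 0" --pt "0 0 0 0 0 0" --pt "0 0 0 0 0 0" --pt "0 0 0 0 0 0"

```text
t: 25.15
ee_pos: [0.5463, 0.14, 0.0492]
ee_rot: [[-0.025, 1.0, -0.001], [1.0, 0.025, -0.001], [-0.001, -0.001, -1.0]]
contact_force: [-4.2, -2.5, 10.3]
gripper_width: 0.0167
```

```bash
python3 - <<'E'
from h import *
s=ctrl.read_state();print(s['t'],s['ee_pos'],s['contact_force'],s['gripper_width'])
print(ctrl.job_done())
E
```

```text
25.15 [0.54628956 0.14000148 0.04919334] [-4.22967865 -2.48553452 10.29618755] 0.016665579916600826
the job is handed in; nothing more can be done
None
```

The job is handed in at 25.2 s, with the gripper still holding the orange handle, the lever closed and the leg on the mark. No verdict was reported.

**What I did:** I lifted the lipstick out of the terracotta pot, carried it over the mirror and stood it in the cup. I then gripped the orange handle and drew the leg out about 72 mm with the lever still open. I paused there for over a second, then swung the lever closed in three stages, checking the pointer after each.

**Last checks:**
- **Lever:** it is at its closed stop. The sideways force rose by about 4 N per mm pushed with almost no movement; I left about 4 N of closing push on it.
- **Pointer:** it reads 0.4 mm short of the mark's centre in the wrist picture, and about on it once I allow for the viewing angle. That correction rests on an estimated pointer height.
- **Lipstick and the rest:** the lipstick is upright in the cup. In the scene picture the pots, cone, perfume bottle and cream jar look unmoved. The comb is hidden behind the arm in that last picture, but it looked in place in an earlier one.

**Disagreements:**
- **Before the lever stop:** pushing to find it set the pointer about 0.8 mm short for roughly a second before I corrected it.
- **Vertical force:** the wrist reading ended near 10 N upward. I put this down to the grip, but did not confirm it.

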